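# Nest the empty fridge tubs

### The job

The empty fridge tubs are to be put away as one set: nest the green tub fully down inside the blue one, and only after that the small orange tub fully down inside the green one. Lower each one into the mouth while holding it (do not drop it in from above), leave the blue tub standing about where it is, and do not disturb the bottle and jars from the fridge door.

Things in the scene. Friction and masses are not known exactly. Their poses are not given: they have to be found in the camera images.
- large_mid (a point): Blue open-topped rectangular tub, the largest, standing loose on the counter: outside 160 (its x) x 120 (its y) x 70 (z) mm, walls and floor 5 mm, inside 150 x 110 mm and 65 mm deep; no tab; about 0.25 kg. The point is at its centre, half-way up (35 mm above its underside). z up, x along its long side.
- medium_mid (a point): Green open-topped rectangular tub on the counter: outside 138 (x) x 98 (y) x 65 (z, without tab) mm, walls and floor 5 mm, inside 128 x 88 mm and 60 mm deep; about 0.18 kg. The point is at its centre, half-way up (32.5 mm above its underside). An upright flat tab rises from the middle of the end wall at its -x end.
- medium_tab (a point): Grip point of the green tub's tab: centre of the tab, 26 mm above the rim (91 mm above the underside), 69 mm from the tub's centre towards its -x end. The tab is 10 mm thick (along the tub's x; pinch it so), 36 mm wide (along y) and 45 mm tall above the rim, its inner face level with the inner face of the end wall. Axes as the green tub's.
- small_mid (a point): Orange open-topped rectangular tub, the smallest, on the counter: outside 116 (x) x 76 (y) x 60 (z, without tab) mm, walls and floor 5 mm; about 0.13 kg. The point is at its centre, half-way up (30 mm above its underside). An upright flat tab rises from the middle of the end wall at its +x end.
- small_tab (a point): Grip point of the orange tub's tab: centre of the tab, 26 mm above the rim (86 mm above the underside), 58 mm from the tub's centre towards its +x end. Tab 10 mm thick (along the tub's x), 36 mm wide, 45 mm tall above the rim. Axes as the orange tub's.
- large: The blue tub's body, origin at the centre of its underside, axes as point large_mid.
- medium: The green tub's body, origin at the centre of its underside, axes as point medium_mid. It fits the blue tub either way round, long side along long side, with 6 mm to spare on every side; when fully home its rim is level with the blue rim and point medium_mid lies 2.5 mm above point large_mid.
- small: The orange tub's body, origin at the centre of its underside, axes as point small_mid. It fits the green tub with 6 mm to spare all round; fully home the rims are level and point small_mid lies 2.5 mm above point medium_mid. With both x axes the same way the tabs are at opposite ends and the fingers have room; the other way round the green tab is in their way.
- sauce: Red sauce bottle, 60 mm across, 170 mm tall, standing to the robot's left; origin at the centre of its underside. Bystander.
- jam: Amber jam jar with a red lid, 68 mm across, 85 mm tall, standing beyond the tubs; origin at the centre of its underside. Bystander.
- yoghurt: White yoghurt jar with a blue lid, 72 mm across, 75 mm tall, standing beyond the tubs; origin at the centre of its underside. Bystander.
Things that resemble listed ones, but are neither listed nor needed, are in the scene too. Of the things that look like the medium, take the one that is farthest to the robot's right at the start. Of the things that look like the small, take the one that is farthest to the robot's left at the start.

How it is judged:
On the way, in this order (a step that is already met when the one before it is completed fails the run):
1. the green tub is lowered, still held, at least 15 mm into the blue tub's mouth (horizontal distance between medium_mid and large_mid below 0.015 m and z of medium_mid in the frame of large_mid below 0.0525 m and contact force between medium and the fingers above 0.3 N), for 0.05 s.
2. the green tub is released fully down inside the blue tub (horizontal distance between medium_mid and large_mid below 0.012 m and z of medium_mid in the frame of large_mid between -0.004 and 0.008 m and angle between the z axis of medium_mid and the z axis of large_mid, either way round below 0.1 rad and contact force between medium and the fingers below 0.1 N), for 0.2 s.
3. the orange tub is lowered, still held, at least 15 mm into the green tub's mouth (horizontal distance between small_mid and medium_mid below 0.015 m and z of small_mid in the frame of medium_mid below 0.0475 m and contact force between small and the fingers above 0.3 N), for 0.05 s.
4. the orange tub is released fully down inside the green tub (horizontal distance between small_mid and medium_mid below 0.012 m and z of small_mid in the frame of medium_mid between -0.004 and 0.008 m and angle between the z axis of small_mid and the z axis of medium_mid, either way round below 0.1 rad and contact force between small and the fingers below 0.1 N), for 0.2 s.
At the end, for the whole second after the job is handed in: Green fully down in blue and orange fully down in green (each centred within 12 mm, its centre point 4 mm below to 8 mm above that of the tub around it, parallel within 0.1 rad); blue stands on the counter, tilted under 0.08 rad, within 60 mm of its start; all at rest (horizontal distance between medium_mid and large_mid below 0.012 m and z of medium_mid in the frame of large_mid between -0.004 and 0.008 m and angle between the z axis of medium_mid and the z axis of large_mid, either way round below 0.1 rad and horizontal distance between small_mid and medium_mid below 0.012 m and z of small_mid in the frame of medium_mid between -0.004 and 0.008 m and angle between the z axis of small_mid and the z axis of medium_mid, either way round below 0.1 rad and angle between large_mid's own z axis and vertical below 0.08 rad and distance of large_mid from where it was at the start of the episode below 0.06 m and height (world z) of large_mid below 0.042 m and linear speed of each of large, medium, small below 0.03 m/s); the robot touches nothing.
It fails at once if the sauce bottle is moved by more than 30 mm or tipped (distance of sauce from where it was at the start of the episode above 0.03 m or angle between sauce's own z axis and vertical above 0.4 rad).
It fails at once if the jam jar is moved by more than 30 mm or tipped (distance of jam from where it was at the start of the episode above 0.03 m or angle between jam's own z axis and vertical above 0.4 rad).
It fails at once if the yoghurt jar is moved by more than 30 mm or tipped (distance of yoghurt from where it was at the start of the episode above 0.03 m or angle between yoghurt's own z axis and vertical above 0.4 rad).
It also fails if it takes over 64 s, if anything falls off the work surface, if the arm or the gripper's body presses on something with over 40 N, if the wrist force passes 120 N, or if a joint passes its speed limit or range.

### The arm

A 6-joint arm with a two-finger parallel gripper is mounted at the origin on the work surface. World frame = base frame: x ahead of the robot, y to its left, z up, the work surface at z = 0. Lengths are in m, angles in rad, forces in N, time in s.
With the tool pointing down it reaches from about 0.325 to 1 m from the base axis. Payload 5.1 kg.
Tool frame: the origin (TCP) lies at the very end of the fingers, on their centre line; the grasp point (between the pads) lies 19 mm behind it; z points along the fingers, y is the line along which they close (so a half turn about z gives the same grasp; the last joint's range is limited). The gripper opens to 85 mm and grips with 20 to 120 N. Pads are 22 mm wide; open, the fingers measure 114 mm over their backs; the gripper's body (76 mm by 85 mm) begins 54 mm behind the grasp point. The pads swing forward as they close: fully open they stand 13 mm farther back than shut.
Start: joints at [-1.415, 0.124, 1.65, -0, 1.367, -0.083], TCP at [0.154, -0.632, 0.231] pointing down, gripper open.
Joint ranges: [-2.61, 2.61], [-1.02, 2.33], [0.03, 2.71], [-1.35, 4.49], [0.32, 2.68], [-2.91, 2.91]. Speed limits (rad/s): [2.57, 2.57, 3.14, 3.14, 3.14, 3.14].

### API

Orientations are given as a unit quaternion [w, x, y, z].
In Python, from plant import manip, set_gripper, vision, ticket gives the robot as it stands. The module is installed in compiled form; this text tells all that it offers. Calls block until the motion is done:
- manip.reach(position, orientation): joint-space move of the TCP to a pose.
- manip.movel(position, attitude=None, speed=0.15, force_limit=None): straight line of the TCP; attitude=None keeps the orientation; speed is the mean speed in m/s. With force_limit (N) it stops when the force on the tool has changed by that much, and returns True; else False.
- manip.movej(angles): joint-space move.
- set_gripper(opening, grasp_force=None): finger opening in m; grasp_force is the grip in N (None keeps the last); returns when the fingers have stopped.
- manip.pause(seconds).
- manip.ik(position, orientation): joint angles nearest the present ones, or None.
- manip.get_state(): the state.
- vision.get_image(name): name is "scene" or "top" or "wrist"; returns the picture (400x640x3 uint8, red, green, blue); there is no depth.
- vision.camera_info(name): a dict with "K" (3x3 intrinsics, pixels), "eye" and "rotation" of the camera in the world. Camera axes: x right, y down, z forward; pixel columns grow to the right and rows downward; lengths in m; the calibration is good to about 2 mm. A picture is of the moment at which its call begins: read the wrist's pose just before it. camera_info takes no time and is no camera call; for the wrist camera it gives the pose at the moment of the call.
A pose or a line that the arm cannot do raises manip.PlanningError and nothing moves.
- ticket.close_job(): hands the job in; it is judged then, once.
The state is a dict: "time_s": time; "joints": joint angles; "joint_velocities": joint speeds; "joint_torque": joint torques, N m; "tool_pos": TCP position; "eef_rot": TCP orientation; "contact_force": force on the tool from outside, world axes, zero at the start; "torque": the same for the moment, N m; "grip_width": finger opening in m; "grasp_force": force on a finger pad.
Only numpy, scipy, OpenCV 4.12 (cv2) and the standard library are available. Lean on these libraries where they do the work, as an engineer would, in place of code of your own. Each camera call takes 0.05 s, during which the arm holds its last target. There are 200 camera calls.

## Working session

There is one attempt and no reset: what is moved stays moved. The work goes in short steps, each a Python script; the robot and the scene stay as the last script left them, time stands still between calls to the robot, and variables do not carry over. Pictures are saved under pics/ and viewed, at most 10 in all, crops included, and the job is handed in when it is done.

```bash
mkdir -p pics; python3 - <<'E'
from plant import manip, vision
import cv2
for n in ("top","scene"):
    im=vision.get_image(n); cv2.imwrite(f"pics/{n}0.png",im[:,:,::-1])
    c=vision.camera_info(n); print(n,c)
print(manip.get_state())
E
```

```text
top {'K': array([[385.05685294,   0.        , 317.24319775],
       [  0.        , 385.05685294, 198.24077923],
       [  0.        ,   0.        ,   1.        ]]), 'eye': array([0.4291345 , 0.08681886, 1.2500955 ]), 'rotation': array([-0.03059318,  0.71091047, -0.70234092,  0.01968746])}
scene {'K': array([[395.40308531,   0.        , 315.16206809],
       [  0.        , 395.40308531, 194.28919822],
       [  0.        ,   0.        ,   1.        ]]), 'eye': array([ 1.060699  , -0.30063981,  1.08035333]), 'rotation': array([-0.26455996,  0.85716682,  0.42260535, -0.12914252])}
{'time_s': 0.1, 'joints': array([-1.41460008e+00,  1.24475206e-01,  1.65152947e+00, -9.85486523e-06,
        1.36752383e+00, -8.25852126e-02]), 'joint_velocities': array([ 0.00149542, -0.0016104 , -0.0015102 ,  0.00107349, -0.00180087,
        0.00109468]), 'joint_torque': array([ 1.08678163e-03, -4.24931824e+01, -3.66652179e+01, -9.15172109e-05,
        3.91425885e-03, -7.63488686e-07]), 'tool_pos': array([ 0.15362923, -0.63101334,  0.23015781]), 'eef_rot': array([-9.67092572e-04,  9.92880804e-01,  1.19108233e-01, -4.04387113e-05]), 'contact_force': array([ 0.53544417, -0.11913093, -0.34800443]), 'torque': array([-0.03126673, -0.00882167, -0.01304216]), 'grasp_force': 0.0, 'grip_width': 0.08544383666270407}
```

View pics/top0.png

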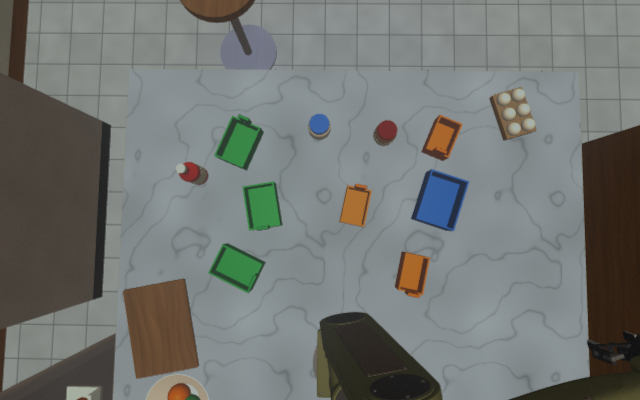

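View pics/scene0.png

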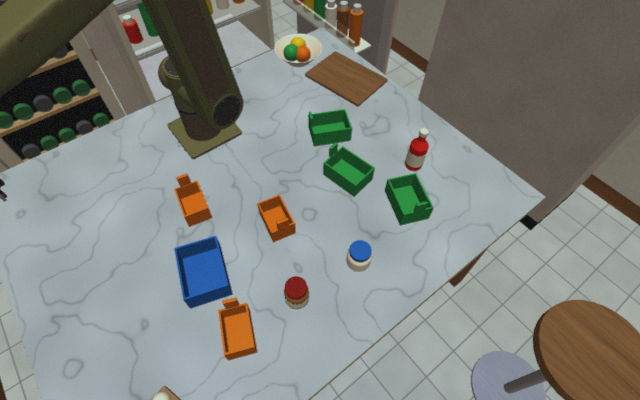

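The green candidates in the top view are at (240,142), (263,206) and (237,268). The one at (263,206) is the farthest right of the robot (smallest y). The orange candidates are at (441,138), (355,206) and (412,273). The one at (355,206) is the farthest left. The blue tub is at (440,200). I'll confirm with one enlarged crop.

```bash
cat > h.py <<'E'
import numpy as np, cv2
from scipy.spatial.transform import Rotation as R
from plant import manip, set_gripper, vision, ticket
def cam(n):
    c=vision.camera_info(n); q=c["rotation"]; q=np.asarray(q)
    return c["K"], c["eye"], R.from_quat(q[[1,2,3,0]]).as_matrix()
def ray(uv,z,C):
    K,e,M=C; d=M@np.linalg.solve(K,[uv[0],uv[1],1.]); return e+d*(z-e[2])/d[2]
def proj(P,C):
    K,e,M=C; p=(np.asarray(P)-e)@M@K.T; return p[:,:2]/p[:,2:]
E
python3 - <<'E'
from h import *
im=cv2.imread("pics/top0.png")
C=cam("top")
for n,p,z in [("gA",(240,142),.03),("gB",(263,206),.03),("gC",(237,268),.03),("o1",(441,138),.03),("o2",(355,206),.03),("o3",(412,273),.03),("blue",(440,200),.035)]: print(n,ray(p,z,C).round(3))
print(proj([[0,0,0],[.5,0,0]],C).round())
a=cv2.resize(im[175:240,235:475],None,fx=3.33,fy=3.33,interpolation=cv2.INTER_CUBIC)
b=cv2.resize(im[175:240,235:395],None,fx=5,fy=5,interpolation=cv2.INTER_CUBIC)
cv2.imwrite("pics/crop0.png",b)
E
```

```text
gA [0.695 0.357 0.03 ]
gB [0.489 0.278 0.03 ]
gC [0.293 0.356 0.03 ]
o1 [ 0.714 -0.287  0.03 ]
o2 [ 0.493 -0.014  0.03 ]
o3 [ 0.285 -0.193  0.03 ]
blue [ 0.515 -0.28   0.035]
[[349. 362.]
 [350. 204.]]
```

View pics/crop0.png

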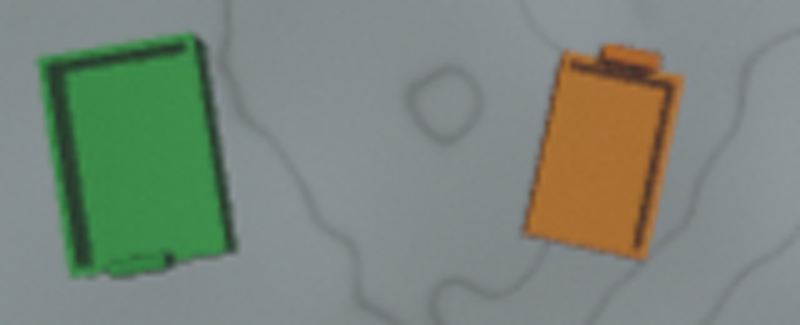

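The crop shows the green tub at about (263,206) in top-view pixels, with its tab at the near end (crop (140,265)). The orange tub is at about (355,206), with its tab at the far end (crop (632,57)). Both +x axes point away from the robot, so no flip is needed. I'll fit poses by silhouette in both fixed cameras.

```bash
cat >> h.py <<'E'
from scipy.optimize import minimize
# L,W,H, tab sign, hsv range
T={"blue":(.16,.12,.07,0,(100,125)),"green":(.138,.098,.065,-1,(45,80)),"orange":(.116,.076,.06,1,(4,18))}
S=4
def mask(im,name,uv,r):
    u0,v0=int(uv[0])-r,int(uv[1])-r
    M=np.float32([[S,0,-u0*S+(S-1)/2],[0,S,-v0*S+(S-1)/2]])
    big=cv2.warpAffine(im,M,(2*r*S,2*r*S),flags=cv2.INTER_CUBIC)
    h=cv2.cvtColor(big,cv2.COLOR_RGB2HSV); lo,hi=T[name][4]
    m=cv2.inRange(h,(lo,100,20),(hi,255,255))
    cs,_=cv2.findContours(m,cv2.RETR_EXTERNAL,cv2.CHAIN_APPROX_NONE)
    c=max(cs,key=cv2.contourArea); m[:]=0; cv2.drawContours(m,[c],-1,255,-1); return m,M
def render(p,name,C,M,shape,z=0):
    L,W,H,t,_=T[name]; x,y,a=p; c,s=np.cos(a),np.sin(a); m=np.zeros(shape,np.uint8)
    boxes=[(-L/2,L/2,-W/2,W/2,0,H)]
    if t: boxes.append((*sorted((t*(L/2-.005),t*(L/2+.005))),-.018,.018,H-.001,H+.045))
    for b in boxes:
        P=np.array([[i,j,k] for i in b[:2] for j in b[2:4] for k in b[4:]])
        W3=np.c_[x+c*P[:,0]-s*P[:,1],y+s*P[:,0]+c*P[:,1],P[:,2]+z]
        q=proj(W3,C)@M[:,:2].T+M[:,2]
        cv2.fillConvexPoly(m,cv2.convexHull(np.round(q*16).astype(np.int32)),255,shift=4)
    return m
def fit(name,p0,views,z=0,r=45):
    """views: list of (rgb image, C)"""
    D=[]
    for im,C in views:
        uv=proj([[p0[0],p0[1],z+.03]],C)[0]; D.append((C,*mask(im,name,uv,r)))
    f=lambda p:sum(np.count_nonzero(render(p,name,C,M,m.shape,z)!=m)/np.count_nonzero(m) for C,m,M in D)
    best=None
    for k in range(2):
        x0=p0 if best is None else best.x
        best=minimize(f,x0,method="Nelder-Mead",options=dict(initial_simplex=np.array([x0]+[np.add(x0,d) for d in np.diag([.015,.015,.15])]),xatol=1e-4,fatol=1e-4))
    return best.x,best.fun
E
python3 - <<'E'
from h import *
V=[(cv2.imread(f"pics/{n}0.png")[:,:,::-1].copy(),cam(n)) for n in ("top","scene")]
for n,p in [("green",(.489,.278,.1)),("orange",(.493,-.014,-.2)),("blue",(.515,-.28,-.3))]:
    for v in ([V[0]],[V[1]],V):
        x,c=fit(n,p,v); print(n,x.round(4),round(c,3))
E
```

```text
green [0.4903 0.28   0.1892] 0.084
green [0.484  0.283  0.1744] 0.344
green [0.4884 0.2821 0.1805] 0.435
orange [ 0.4925 -0.0132 -0.1926] 0.045
orange [ 0.4895 -0.011  -0.2187] 0.041
orange [ 0.4921 -0.0124 -0.2074] 0.098
blue [ 0.5143 -0.2777 -0.3064] 0.067
blue [ 0.5112 -0.2757 -0.2991] 0.029
blue [ 0.5127 -0.2767 -0.3034] 0.107
```

```bash
cat >> h.py <<'E'
def rot(a,flip):
    """tool down, tool y along +-tub x"""
    s=-1 if flip else 1; y=s*np.array([np.cos(a),np.sin(a),0]); z=np.array([0,0,-1.]); x=np.cross(y,z)
    q=R.from_matrix(np.c_[x,y,z]).as_quat(); return q[[3,0,1,2]]
def tabxy(p,name):
    L,_,_,t,_=T[name]; return np.array([p[0]+t*L/2*np.cos(p[2]),p[1]+t*L/2*np.sin(p[2])])
E
python3 - <<'E'
from h import *
g=np.array([.4895,.281,.185]); o=np.array([.4921,-.0124,-.205]); b=np.array([.5127,-.2767,-.3034])
for f in (0,1):
    for n,p,zz in (("green",g,.072),("green",g,.3),("green",b,.3),("green",b,.077),("orange",o,.067),("orange",o,.3),("orange",b,.3),("orange",b,.077)):
        j=manip.ik([*tabxy(p,n),zz],rot(p[2],f)); print(f,n,zz,None if j is None else np.round(j,2))
E
```

```text
0 green 0.072 [ 0.46 -0.05  2.11 -0.    1.08  0.27]
0 green 0.3 [ 0.46 -0.25  1.89 -0.    1.5   0.27]
0 green 0.3 [-0.62 -0.21  1.86 -0.    1.49 -0.32]
0 green 0.077 [-0.62 -0.02  2.08 -0.    1.09 -0.32]
0 orange 0.067 [-0.14  0.07  2.01 -0.    1.07  0.06]
0 orange 0.3 [-0.14 -0.13  1.79 -0.    1.48  0.06]
0 orange 0.3 [-0.56  0.07  1.6  -0.    1.48 -0.26]
0 orange 0.077 [-0.56  0.24  1.79 -0.    1.11 -0.26]
1 green 0.072 [ 0.46 -0.05  2.11 -0.    1.08 -2.87]
1 green 0.3 [ 0.46 -0.25  1.89 -0.    1.5  -2.87]
1 green 0.3 [-0.62 -0.21  1.86 -0.    1.49  2.82]
1 green 0.077 [-0.62 -0.02  2.08 -0.    1.09  2.82]
1 orange 0.067 None
1 orange 0.3 None
1 orange 0.3 [-0.56  0.07  1.6  -0.    1.48  2.88]
1 orange 0.077 [-0.56  0.24  1.79 -0.    1.11  2.88]
```

```bash
python3 - <<'E'
from h import *
g=np.array([.4895,.281,.185]); o=np.array([.4921,-.0124,-.205]); b=np.array([.5127,-.2767,-.3034])
out=[]
for n,p in (("blue",b),("green",g)):
    t=tabxy(p,"green"); manip.reach([*t,.36],rot(p[2],0)); manip.pause(.2)
    C=cam("wrist"); im=vision.get_image("wrist"); cv2.imwrite(f"pics/w_{n}.png",im[:,:,::-1]); np.savez(f"w_{n}.npz",K=C[0],e=C[1],M=C[2])
    out.append(im)
    print(n,proj([[p[0],p[1],.03]],C).round(), C[1].round(3))
    try: print(fit(n,p,[(im,C)],r=260))
    except Exception as ex: print(ex)
print(manip.get_state()["time_s"])
cv2.imwrite("pics/w2.png",np.vstack([cv2.resize(i,(480,300),interpolation=cv2.INTER_AREA) for i in out])[:,:,::-1])
E
```

```text
blue [[362. 155.]] [ 0.47  -0.185  0.502]
(array([ 0.51447348, -0.27769338, -0.30591533]), np.float64(0.013739733578959856))
green [[362. 155.]] [0.408 0.342 0.503]
(array([ 0.87633813, -0.37469273, -1.7931893 ]), np.float64(1.0))
4.2917
```

View pics/w2.png

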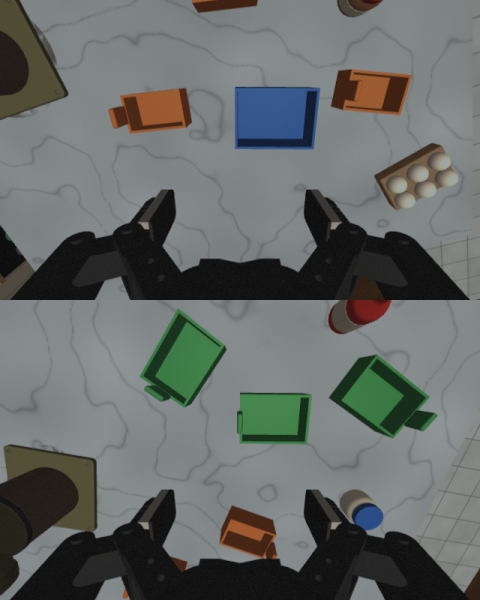

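The wrist view shows the blue tub (full-res about (370,157)) clean and well fitted. The green tub (about (365,157)) has two neighbouring greens in the window, so I'll refit with a smaller window and then grasp.

```bash
python3 - <<'E'
from h import *
g=np.array([.4895,.281,.185])
d=np.load("w_green.npz"); C=(d["K"],d["e"],d["M"]); im=cv2.imread("pics/w_green.png")[:,:,::-1].copy()
p,c=fit("green",g,[(im,C)],r=62); print(p,c)
assert c<.05 and np.hypot(*(p-g)[:2])<.006
np.save("g.npy",p)
t=tabxy(p,"green"); q=rot(p[2],0)
set_gripper(.06,40)
manip.reach([*t,.16],q)
hit=manip.movel([*t,.072],q,speed=.1,force_limit=8); print("hit",hit)
print(set_gripper(0.0,40)); s=manip.get_state(); print(s["grip_width"],s["grasp_force"],s["tool_pos"],s["contact_force"],s["time_s"])
E
```

```text
[0.48991585 0.27930261 0.15909961] 0.034466203916705004
hit False
False
0.009566099963087268 40.03816366195679 [0.42200819 0.26853595 0.07247683] [0.11370688 0.02845254 2.43724814] 7.025
```

```bash
python3 - <<'E'
from h import *
g=np.load("g.npy"); b=np.array([.5143,-.2775,-.306]); np.save("b.npy",b)
s=manip.get_state(); x=s["tool_pos"]; q=rot(g[2],0)
manip.movel([x[0],x[1],x[2]+.17],q,speed=.2)
bt=tabxy(b,"green"); qb=rot(b[2],0)
manip.movel([*bt,.242],qb,speed=.25)
manip.pause(.3); C=cam("wrist"); im=vision.get_image("wrist"); s=manip.get_state()
print(s["grip_width"],s["tool_pos"]-[*bt,.242],s["contact_force"],s["torque"],s["time_s"])
np.savez("w_hold.npz",K=C[0],e=C[1],M=C[2]); cv2.imwrite("pics/w_hold.png",im[:,:,::-1])
z=s["tool_pos"][2]-.0725
for r in (110,130,150):
    p,c=fit("green",b,[(im,C)],z=z,r=r); print(p,c)
e=im.copy()
L,W,H,_,_=T["green"]; 
for P,zz,col in ((b,z+H,(255,0,0)),(p,z+H,(255,255,0))):
    pts=[[P[0]+np.cos(P[2])*i*L/2-np.sin(P[2])*j*W/2,P[1]+np.sin(P[2])*i*L/2+np.cos(P[2])*j*W/2,zz] for i,j in((1,1),(1,-1),(-1,-1),(-1,1))]
    cv2.polylines(e,[proj(pts,C).round().astype(int)],True,col,1)
cv2.imwrite("pics/w_hold_o.png",e[:,:,::-1])
E
```

```text
0.009400330230446776 [5.20261377e-05 2.19178298e-04 2.87286465e-05] [ 0.65265192 -0.88964682 -1.6065647 ] [ 0.01907695  0.12611746 -0.02284892] 10.625
[ 0.51494568 -0.27725139 -0.32203458] 0.1600885001247151
[ 0.51531779 -0.27747255 -0.32075861] 0.14792701665414906
[ 0.51528656 -0.27752377 -0.31806161] 0.13999679174018928
```

View pics/w_hold_o.png

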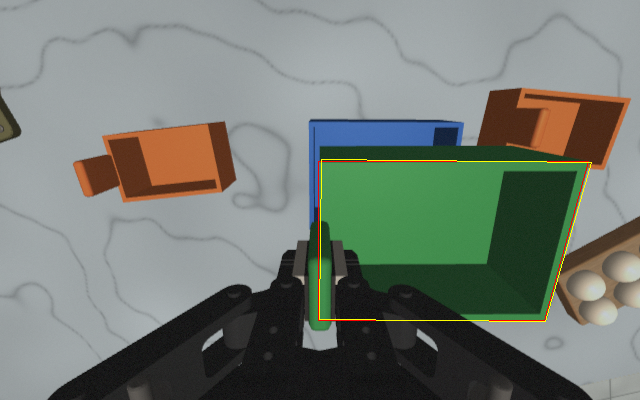

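The held green rim, from (320,160) to (590,162), coincides with the predicted outline to within about 1 px, so I can lower it.

```bash
python3 - <<'E'
from h import *
b=np.load("b.npy"); bt=tabxy(b,"green"); qb=rot(b[2],0)
print(manip.movel([*bt,.145],qb,speed=.15,force_limit=8))
print(manip.movel([*bt,.0765],qb,speed=.04,force_limit=6)); s=manip.get_state()
print(s["tool_pos"],s["contact_force"],s["grasp_force"],s["time_s"])
E
```

```text
False
True
[ 0.44855653 -0.25676989  0.07745774] [0.44719002 0.28568838 5.22711908] 40.337069034576416 13.0417
```

The tool stopped at z = 0.0775, exactly the expected home height. I'll release, back off, check the nest and measure the orange tub from the wrist.

```bash
python3 - <<'E'
from h import *
b=np.load("b.npy"); qb=rot(b[2],0)
set_gripper(.05); manip.pause(.4)
x=manip.get_state()["tool_pos"]
manip.movel([x[0],x[1],.30],qb,speed=.2)
out=[]
o=np.array([.4921,-.0124,-.205])
manip.pause(.1); C1=cam("wrist"); im1=vision.get_image("wrist")
t=tabxy(o,"green"); manip.reach([*t,.36],rot(o[2],0)); manip.pause(.2)
C=cam("wrist"); im=vision.get_image("wrist")
p,c=fit("orange",o,[(im,C)],r=70); print("orange",p,c); np.save("o.npy",p)
gp,c=fit("green",b,[(im1,C1)],z=.005,r=90); print("green",gp,c)
L,W,H,_,_=T["green"]
for z,(l,w),col in ((.07,(.16,.12),(255,0,0)),(.07,(.138,.098),(255,255,0))):
    pts=[[b[0]+np.cos(b[2])*i*l/2-np.sin(b[2])*j*w/2,b[1]+np.sin(b[2])*i*l/2+np.cos(b[2])*j*w/2,z] for i,j in((1,1),(1,-1),(-1,-1),(-1,1))]
    cv2.polylines(im1,[proj(pts,C1).round().astype(int)],True,col,1)
cv2.imwrite("pics/chk.png",np.vstack([cv2.resize(i,(480,300),interpolation=cv2.INTER_AREA) if k else i[60:340,180:620] if 0 else cv2.resize(i[60:310,200:600],(480,300)) for k,i in enumerate((im1,im))])[:,:,::-1])
print(manip.get_state()["time_s"])
E
```

```text
orange [ 0.49344173 -0.01337101 -0.20166839] 0.033319725784428274
green [ 0.51495535 -0.27901619 -0.30697342] 0.009001543121678002
16.6167
```

View pics/chk.png

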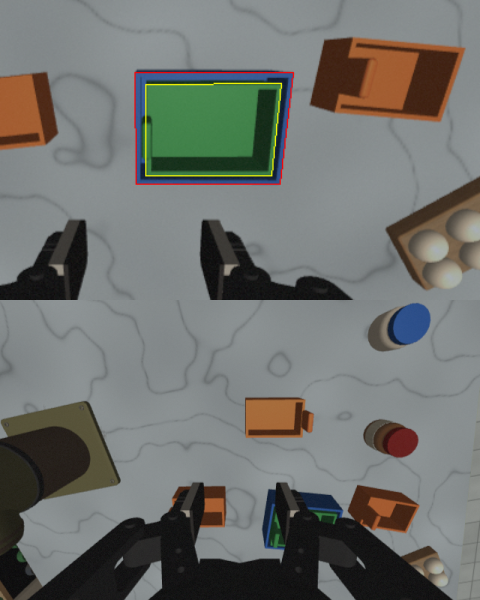

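The check shows the green tub seated level inside the blue one, with an even margin all round and the outlines matching. The orange tub (lower image about (275,417)) is fitted, with its tab at the right end. Next I grasp it and carry it over.

```bash
python3 - <<'E'
from h import *
o=np.load("o.npy"); b=np.array([.5148,-.2785,-.3065]); np.save("b2.npy",b)
t=tabxy(o,"orange"); q=rot(o[2],0)
set_gripper(.06,40)
manip.reach([*t,.16],q)
print("hit",manip.movel([*t,.067],q,speed=.1,force_limit=8))
set_gripper(0.0,40); s=manip.get_state(); print(s["grip_width"],s["grasp_force"],s["tool_pos"],s["time_s"])
assert s["grip_width"]>.007
z0=s["tool_pos"][2]
manip.movel([*t,z0+.17],q,speed=.2)
bt=tabxy(b,"orange"); qb=rot(b[2],0)
manip.movel([*bt,z0+.17],qb,speed=.25); manip.pause(.3)
C=cam("wrist"); im=vision.get_image("wrist"); s=manip.get_state(); print(s["grip_width"],s["tool_pos"],s["time_s"],z0)
z=s["tool_pos"][2]-z0
for r in (110,150): print(fit("orange",b,[(im,C)],z=z,r=r))
L,W,H,_,_=T["orange"]
pts=[[b[0]+np.cos(b[2])*i*L/2-np.sin(b[2])*j*W/2,b[1]+np.sin(b[2])*i*L/2+np.cos(b[2])*j*W/2,z+H] for i,j in((1,1),(1,-1),(-1,-1),(-1,1))]
cv2.polylines(im,[proj(pts,C).round().astype(int)],True,(255,255,0),1)
cv2.imwrite("pics/hold2.png",im[:,:,::-1])
E
```

```text
hit False
0.009417526367872778 39.75355803966522 [ 0.55036201 -0.02499165  0.06742187] 19.4083
0.00975839825201905 [ 0.57020299 -0.29539507  0.23757135] 21.9917 0.0674218672056783
(array([ 0.51560405, -0.27744115, -0.29129714]), np.float64(0.130597159907753))
(array([ 0.51542246, -0.27768629, -0.30266405]), np.float64(0.19543909103521212))
```

View pics/hold2.png

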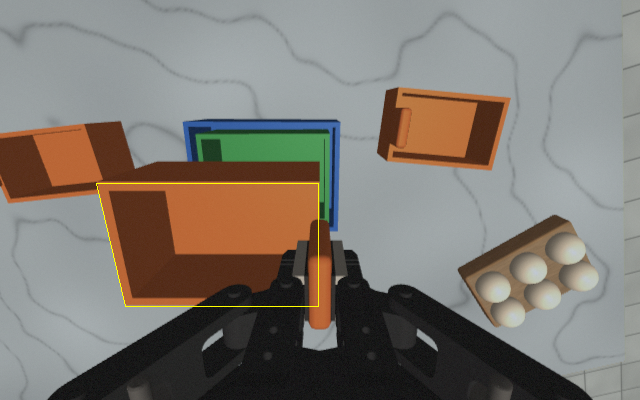

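The orange outline, (97,183) to (318,183), matches the prediction, so I'll lower it.

```bash
python3 - <<'E'
from h import *
b=np.load("b2.npy"); bt=tabxy(b,"orange"); qb=rot(b[2],0)
print(manip.movel([*bt,.145],qb,speed=.15,force_limit=8))
print(manip.movel([*bt,.0762],qb,speed=.04,force_limit=6)); s=manip.get_state()
print(s["tool_pos"],s["contact_force"],s["grasp_force"],s["time_s"])
if abs(s["tool_pos"][2]-.0774)<.0025:
    set_gripper(.04); manip.pause(.4)
    x=s["tool_pos"]; manip.movel([x[0],x[1],.30],qb,speed=.2); manip.pause(.2)
    C=cam("wrist"); im=vision.get_image("wrist")
    print(fit("orange",b,[(im,C)],z=.01,r=75),fit("blue",b,[(im,C)],r=100))
    cv2.imwrite("pics/end.png",im[:,:,::-1]); print(manip.get_state()["time_s"])
E
```

```text
False
True
[ 0.57031814 -0.29610833  0.07745817] [-0.32505574  1.94214773  4.13854481] 39.98041391372681 24.4417
(array([ 0.51519012, -0.27892011, -0.30674716]), np.float64(0.011163255967393503)) (array([ 0.51438855, -0.27714556, -0.30675631]), np.float64(3.1734939237051316))
26.7583
```

```bash
ls pics/end.png
```

```text
pics/end.png
```

View pics/end.png

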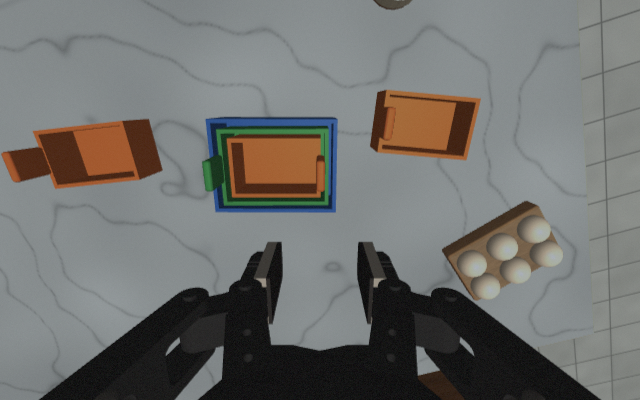

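All three tubs are nested with level rims around (272,165), with the tabs at opposite ends and the gripper clear. I'm handing the job in.

```bash
python3 -c "
from plant import ticket
print(ticket.close_job())"
```

```text
the job is handed in; nothing more can be done
None
```

The job is handed in: the green tub sits fully down in the blue tub and the orange one fully down in the green. Both were lowered while held, and the last pictures show the rims level, the blue tub about where it started and the gripper clear. The interface returned no verdict.

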